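# Tighten the test chamber's cover crosswise

## Task

Tighten the four wing bolts of the shielded test chamber's cover clockwise, evenly and crosswise: in a first pass bring each bolt to a turning torque of about 0.24 N m, always following a bolt with the one diagonally opposite, and only when all four have that, go round crosswise once more and bring each to about 0.34 N m. Never put more than 0.43 N m on a bolt or press hard on the cover, leave the things lying around the chamber where they are, and let go of the bolts at the end.

Things in the scene. Friction and masses are not known exactly. Their poses are not given: they have to be found in the camera images.
- chamber: shielded aluminium test box fixed to the bench, 190 x 170 mm at its foot; origin: centre of its underside, on the bench, z up; cover's top face 66 mm above it. Bolts alike: each first turns with a steady drag of 0.16 N m; after 0.15 to 0.8 rad (differs per bolt, cannot be seen) it bites, and the torque then climbs by about 0.4 N m per further rad
- cover: flat aluminium cover plate, 176 x 156 x 12 mm, held by the four bolts, does not move; origin: centre of its top face. Two brass connectors, 14 mm thick and tall, stand on it 18 mm either side of its middle along x. Torques are those while turning: a bolt held at rest may show up to 0.32 N m less (friction), but shows the same rise after the bite
- bolt_a: wing bolt at the -x, -y corner of the cover (62, 52 mm from its middle), diagonal to bolt_c. Wing: steel bar 38 mm long (own x), 10 mm thick (own y), from 9 to 35 mm above the cover, over a 22 mm collar; can be pinched across its thickness from above. Origin on its axis at the cover's top face, z up. Turns about z only, in place; clockwise from above tightens; stays where released
- bolt_b: wing bolt at the +x, -y corner of the cover (62, 52 mm from its middle), diagonal to bolt_d. Wing: steel bar 38 mm long (own x), 10 mm thick (own y), from 9 to 35 mm above the cover, over a 22 mm collar; can be pinched across its thickness from above. Origin on its axis at the cover's top face, z up. Turns about z only, in place; clockwise from above tightens; stays where released
- bolt_c: wing bolt at the +x, +y corner of the cover (62, 52 mm from its middle), diagonal to bolt_a. Wing: steel bar 38 mm long (own x), 10 mm thick (own y), from 9 to 35 mm above the cover, over a 22 mm collar; can be pinched across its thickness from above. Origin on its axis at the cover's top face, z up. Turns about z only, in place; clockwise from above tightens; stays where released
- bolt_d: wing bolt at the -x, +y corner of the cover (62, 52 mm from its middle), diagonal to bolt_b. Wing: steel bar 38 mm long (own x), 10 mm thick (own y), from 9 to 35 mm above the cover, over a 22 mm collar; can be pinched across its thickness from above. Origin on its axis at the cover's top face, z up. Turns about z only, in place; clockwise from above tightens; stays where released
- small_board: green circuit board, 50 x 70 x 5 mm, loose, lying just beyond the chamber; a bystander, to be left alone. Origin: under its centre on the bench, z up
- screwdriver: screwdriver, 170 mm long, lying beside the chamber; a bystander, to be left alone. Origin: under its centre on the bench, z up
- marker: black marker pen, 130 mm long, 15 mm thick, lying between robot and chamber; a bystander, to be left alone. Origin: under its centre on the bench, z up
- board_stack: stack of green circuit boards, 140 x 110 x 15 mm; a bystander, to be left alone. Origin: under its centre on the bench, z up
- parts_tray: open white tray, 140 x 100 x 45 mm; a bystander, to be left alone. Origin: under its centre on the bench, z up

How it is judged (in metres and radians):
On the way, in this order (a step that is already met when the one before it is completed fails the run):
1. first pass: all four bolts have bitten lightly (2.5 to 11.5 N on the bolt's seat, which a turning torque of about 0.19 to 0.29 N m gives) (contact force between bolt_a and cover between 2.5 and 11.5 N and contact force between bolt_b and cover between 2.5 and 11.5 N and contact force between bolt_c and cover between 2.5 and 11.5 N and contact force between bolt_d and cover between 2.5 and 11.5 N), for 0.2 s.
2. second pass: all four bolts are tight (12 to 23 N on the seat, from about 0.30 to 0.43 N m) (contact force between bolt_a and cover between 12 and 23 N and contact force between bolt_b and cover between 12 and 23 N and contact force between bolt_c and cover between 12 and 23 N and contact force between bolt_d and cover between 12 and 23 N), for 0.2 s.
At the end, for the whole second after the job is handed in: All four bolts are tight: each presses its seat in the cover with 11.5 to 23 N (a last turning torque of about 0.30 to 0.43 N m), and they are released (contact force between bolt_a and cover between 11.5 and 23 N and contact force between bolt_b and cover between 11.5 and 23 N and contact force between bolt_c and cover between 11.5 and 23 N and contact force between bolt_d and cover between 11.5 and 23 N and contact force between the fingers and chamber below 0.1 N); the robot touches nothing.
It fails at once if a bolt is overtightened (more than 25 N on its seat, from about 0.45 N m) (contact force between any of bolt_a, bolt_b, bolt_c, bolt_d and cover above 25 N).
It fails at once if a bolt is brought to the second pass's tightness (over 12 N) while another has not had its first pass (under 2 N) ((contact force between bolt_a and cover above 12 N and contact force between bolt_b and cover below 2 N) or (contact force between bolt_a and cover above 12 N and contact force between bolt_c and cover below 2 N) or (contact force between bolt_a and cover above 12 N and contact force between bolt_d and cover below 2 N) or (contact force between bolt_b and cover above 12 N and contact force between bolt_a and cover below 2 N) or (contact force between bolt_b and cover above 12 N and contact force between bolt_c and cover below 2 N) or (contact force between bolt_b and cover above 12 N and contact force between bolt_d and cover below 2 N) or (contact force between bolt_c and cover above 12 N and contact force between bolt_a and cover below 2 N) or (contact force between bolt_c and cover above 12 N and contact force between bolt_b and cover below 2 N) or (contact force between bolt_c and cover above 12 N and contact force between bolt_d and cover below 2 N) or (contact force between bolt_d and cover above 12 N and contact force between bolt_a and cover below 2 N) or (contact force between bolt_d and cover above 12 N and contact force between bolt_b and cover below 2 N) or (contact force between bolt_d and cover above 12 N and contact force between bolt_c and cover below 2 N)).
It fails at once if not crosswise: two neighbouring bolts have bitten (over 2.5 N) while the other two are still loose (under 1 N), or two neighbours are tight (over 12 N) while the other two are not (under 11.5 N) ((contact force between each of bolt_a, bolt_b and cover above 2.5 N and contact force between each of bolt_c, bolt_d and cover below 1 N) or (contact force between each of bolt_b, bolt_c and cover above 2.5 N and contact force between each of bolt_d, bolt_a and cover below 1 N) or (contact force between each of bolt_c, bolt_d and cover above 2.5 N and contact force between each of bolt_a, bolt_b and cover below 1 N) or (contact force between each of bolt_d, bolt_a and cover above 2.5 N and contact force between each of bolt_b, bolt_c and cover below 1 N) or (contact force between each of bolt_a, bolt_b and cover above 12 N and contact force between each of bolt_c, bolt_d and cover below 11.5 N) or (contact force between each of bolt_b, bolt_c and cover above 12 N and contact force between each of bolt_d, bolt_a and cover below 11.5 N) or (contact force between each of bolt_c, bolt_d and cover above 12 N and contact force between each of bolt_a, bolt_b and cover below 11.5 N) or (contact force between each of bolt_d, bolt_a and cover above 12 N and contact force between each of bolt_b, bolt_c and cover below 11.5 N)).
It fails at once if the gripper presses on the cover with more than 25 N (contact force between the fingers and cover above 25 N).
It fails at once if a bystander is moved by more than 30 mm (distance of any of small_board, screwdriver, marker, board_stack, parts_tray from where it was at the start of the episode above 0.03 m).
It also fails if it takes over 72 s, if anything falls off the work surface, if the arm or the gripper's body presses on something with over 40 N, if the wrist force passes 120 N, or if a joint passes its speed limit or range.

## Robot

A 6-joint arm with a two-finger parallel gripper is mounted at the origin on the work surface. World frame = base frame: x ahead of the robot, y to its left, z up, the work surface at z = 0. Lengths are in m, angles in degrees, forces in N, time in s.
With the tool pointing down it reaches from about 0.3 to 0.75 m from the base axis. Payload 8.5 kg.
Tool frame: the origin (TCP) lies at the very end of the fingers, on their centre line; the grasp point (between the pads) lies 19 mm behind it (env.hold_point_z is the distance from the TCP to the grasp point, in m); z points along the fingers, y is the line along which they close (so a half turn about z gives the same grasp; the last joint's range is limited). The gripper opens to 85 mm and grips with 20 to 120 N. Pads are 22 mm wide; open, the fingers measure 114 mm over their backs; the gripper's body (76 mm by 85 mm) begins 54 mm behind the grasp point. The pads swing forward as they close: fully open they stand 13 mm farther back than shut.
Start: joints at [-75.82, 21.807, 74.336, -0, 83.858, -12.336], TCP at [0.246, -0.492, 0.231] pointing down, gripper open.
Joint ranges: [-178.18, 178.18], [-50.72, 133.34], [12.68, 142.11], [-81.47, 261.47], [9.98, 163.14], [-165.26, 165.26]. Speed limits (degrees/s): [136.94, 136.94, 180, 180, 180, 180].

## Interface

Orientations are given as a 3x3 rotation matrix whose columns are the frame's x, y, z axes.
In Python, from rig import env, optics gives the robot as it stands.
- The arm moves only by the shell command python3 -m jog 'ROWS' [OPENING] [FORCE]. ROWS is JSON, a list of rows, each an object with "linear": the shift along the tool's x, y, z in units of 40 mm (1.0 is 40 mm), a list of three; "roll": the turn about the tool's z in units of 5 degrees (1.0 is 5 degrees). A call has 1 to 12 rows; each row shifts and turns the commanded pose from where the row before left it, along the tool's axes as they then stand; what a row does not reach is not made up. A row lasts 1/12 s, in which the tool goes at most 41.7 mm and 7.16 degrees, less where a joint would pass 70% of its speed; a pose out of reach is approached as far as the arm can. A call is refused whole if a number of a shift passes 1 or a number of a turn 1, either way. A call with a gripper value outside its range is refused whole. OPENING is the opening, from -1 (shut) to 1 (fully open), set as the call begins (- or left out, the last holds). The fingers move at their own pace and stop on an object; FORCE is the grip in N (left out, the last holds). Time passes only in rows, so rows that do not move let the fingers close. It gives the time, the measured TCP pose, the force, the opening and the grip force at its end, in the units of the state.
- env.observe(): the state, without advancing time (a new reading comes with each control period).
- optics.get_image(name): name is "scene" or "top" or "wrist"; returns the picture (420x560x3 uint8, red, green, blue); there is no depth.
- optics.calibration(name): a dict with "fov_y" (degrees; the focal length in pixels is half the picture's height over the tangent of half this angle, whatever the lens; pixels are square), "cx", "cy" (the principal point, pixels), "T" (4x4, takes a point from camera to world coordinates). Camera axes: x right, y down, z forward; pixel columns grow to the right and rows downward; lengths in m; the calibration is good to about 2 mm. A picture is of the moment at which its call begins: read the wrist's pose just before it. calibration takes no time and is no camera call; for the wrist camera it gives the pose at the moment of the call.
- env.close_job(): hands the job in; it is judged then, once.
The state is a dict: "time_s": time; "q": joint angles; "qvel": joint speeds; "joint_efforts": joint torques, N m; "position": TCP position; "tool_rot": TCP orientation; "ft_force": force on the tool from outside, world axes, zero at the start; "wrist_torque": the same for the moment, N m; "grip_width": finger opening in m; "gripper_force": force on a finger pad.
Only numpy, scipy, OpenCV 4.12 (cv2) and the standard library are available. Lean on these libraries where they do the work, as an engineer would, in place of code of your own. Each camera call takes 0.05 s, during which the arm holds its last target. There are 200 camera calls.

## Working session

There is one attempt and no reset: what is moved stays moved. The work goes in short steps, Python scripts to look and compute and a shell command to move; the robot and the scene stay as the last step left them, time stands still between calls to the robot, and variables do not carry over. Pictures are saved under pics/ and viewed, at most 10 in all, crops included, and the job is handed in when it is done.

```bash
ls; mkdir -p pics; python3 - <<'E'
from rig import env, optics
import cv2,json
s=env.observe(); print(s)
for n in("top","scene"):
    im=optics.get_image(n); cv2.imwrite(f"pics/{n}0.png",im[:,:,::-1]); print(n,optics.calibration(n))
print(optics.calibration("wrist"), env.hold_point_z)
E
```

```text
pics
{'time_s': 0.0, 'q': array([-7.58180725e+01,  2.18427456e+01,  7.43836301e+01,  4.90116019e-05,
        8.38563299e+01, -1.23368633e+01]), 'qvel': array([-0.07111901,  0.06781359, -0.02145745, -0.01458657,  0.0563293 ,
       -0.07970812]), 'joint_efforts': array([-3.04821158e-03, -4.48472714e+01, -2.31281751e+01, -3.91903441e-04,
        4.78551927e-03, -5.05242141e-07]), 'position': array([ 0.24549026, -0.49186685,  0.23070193]), 'tool_rot': array([[ 8.94788074e-01,  4.46490961e-01, -3.52831478e-04],
       [ 4.46490994e-01, -8.94787032e-01,  1.39969959e-03],
       [ 3.09244185e-04, -1.40997058e-03, -9.99998958e-01]]), 'ft_force': array([-0.24771689, -0.67053399, -0.15985529]), 'wrist_torque': array([-0.02799657, -0.00267297, -0.02734195]), 'gripper_force': 0.0, 'grip_width': 0.08523677097653604}
top {'fov_y': 55.16315073509811, 'cx': 276.94939741199084, 'cy': 208.75546174489645, 'T': array([[ 0.02660225, -0.99274732,  0.11723942,  0.42949585],
       [-0.99913463, -0.03015638, -0.028646  ,  0.03629292],
       [ 0.03197376, -0.11637591, -0.99269045,  1.09013528],
       [ 0.        ,  0.        ,  0.        ,  1.        ]])}
scene {'fov_y': 42.41934733444799, 'cx': 282.0954269082597, 'cy': 211.03489744605795, 'T': array([[ 7.60306568e-01,  4.10567092e-01, -5.03357315e-01,
         1.28174912e+00],
       [ 6.49564303e-01, -4.80117840e-01,  5.89536323e-01,
        -8.19994084e-01],
       [ 3.73387122e-04, -7.75191281e-01, -6.31726474e-01,
         9.89856199e-01],
       [ 0.00000000e+00,  0.00000000e+00,  0.00000000e+00,
         1.00000000e+00]])}
{'fov_y': 70.69047045162185, 'cx': 278.85543113651505, 'cy': 205.55917652172863, 'T': array([[ 0.44675209, -0.85922768, -0.24927967,  0.30826942],
       [-0.89465621, -0.42958396, -0.12266987, -0.46046775],
       [-0.0016852 ,  0.27782262, -0.96063091,  0.37304163],
       [ 0.        ,  0.        ,  0.        ,  1.        ]])} 0.0187
```

View pics/top0.png

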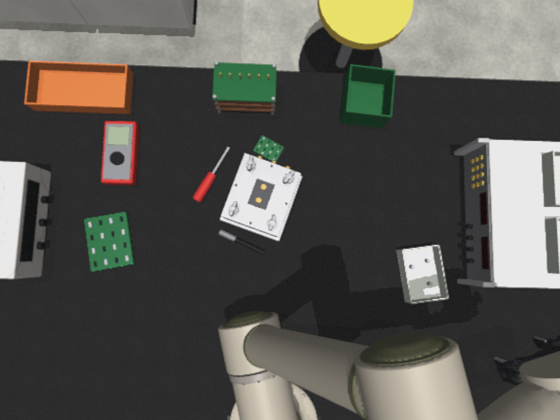

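View pics/scene0.png

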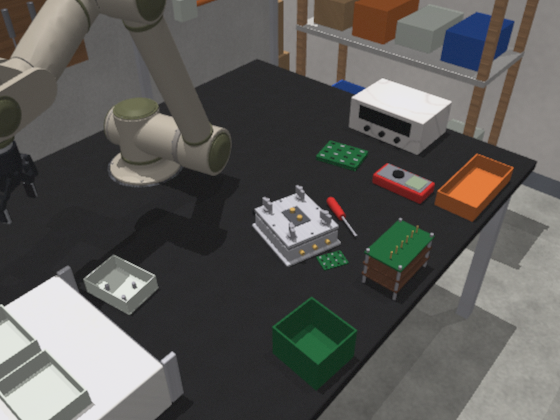

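Top view: bolts at about (251,165), (289,177), (272,223), (234,209), connectors near (263,187) and (258,200). The marker is just below at (240,241), the screwdriver to the left. The scene view agrees. Next I triangulate the wing tops.

```bash
cat > h.py <<'E'
import numpy as np
from rig import env, optics
def cam(c):
    f=210/np.tan(np.radians(c["fov_y"]/2)); return f,c["cx"],c["cy"],np.array(c["T"])
def ray(c,u,v):
    f,cx,cy,T=cam(c); d=T[:3,:3]@np.array([(u-cx)/f,(v-cy)/f,1]); return T[:3,3],d/np.linalg.norm(d)
def onz(c,u,v,z):
    o,d=ray(c,u,v); return o+d*(z-o[2])/d[2]
def tri(obs):
    A=np.zeros((3,3));b=np.zeros(3)
    for c,u,v in obs:
        o,d=ray(c,u,v);P=np.eye(3)-np.outer(d,d);A+=P;b+=P@o
    p=np.linalg.solve(A,b); return p,[np.linalg.norm((np.eye(3)-np.outer(d,d))@(p-o)) for o,d in [ray(*x) for x in obs]]
def proj(c,p):
    f,cx,cy,T=cam(c); q=T[:3,:3].T@(np.asarray(p)-T[:3,3]); return f*q[0]/q[2]+cx,f*q[1]/q[2]+cy
E
python3 - <<'E'
from h import *
import cv2
c=optics.calibration("top")
P=[onz(c,*p,0.09) for p in [(251,165),(289,177),(272,223),(234,209)]]
print(np.round(P,4),np.mean(P,0))
a=cv2.imread("pics/top0.png")[140:255,190:310]; b=cv2.imread("pics/scene0.png")[175:275,240:360]
a=cv2.resize(a,None,fx=5,fy=5,interpolation=cv2.INTER_CUBIC)[:,:]; 
b=cv2.resize(b,None,fx=6,fy=6,interpolation=cv2.INTER_CUBIC); cv2.imwrite("pics/sc1.png",b)
s=env.observe(); R=s["tool_rot"]; d=np.mean(P,0)-s["position"]; d[2]=0.20-s["position"][2]; print("tool delta",R.T@d, "camera offset",R.T@(optics.calibration("wrist")["T"][:3,3]-s["position"]))
E
```

```text
[[ 0.6572  0.0761  0.09  ]
 [ 0.6295 -0.0209  0.09  ]
 [ 0.5115  0.0188  0.09  ]
 [ 0.5437  0.1147  0.09  ]] [0.58546562 0.0471815  0.09      ]
tool delta [ 0.54488019 -0.33051843  0.03134996] camera offset [ 0.07024472 -0.00026143 -0.1422599 ]
```

```bash
R='{"linear":[0.85,-0.52,0],"roll":0}'
python3 -m jog '[{"linear":[0.4,-0.25,0]},{"linear":[0.85,-0.52,0]},{"linear":[0.85,-0.52,0]},{"linear":[0.85,-0.52,0]},{"linear":[0.85,-0.52,0]},{"linear":[0.85,-0.52,0]},{"linear":[0.85,-0.52,0]},{"linear":[0.85,-0.52,0]},{"linear":[0.85,-0.52,0]},{"linear":[0.85,-0.52,0]},{"linear":[0.85,-0.52,0]},{"linear":[0.85,-0.52,0]}]' 0 60
python3 -m jog '[{"linear":[0.85,-0.52,0]},{"linear":[0.85,-0.52,0]},{"linear":[0.8,-0.48,0]},{"linear":[0.4,-0.25,0]},{"linear":[0,0,0]},{"linear":[0,0,0]},{"linear":[0,0,0]}]'
python3 - <<'E'
from h import *
import cv2,json
s=env.observe(); print(s["q"],s["position"],s["tool_rot"][:,0],s["qvel"].max())
c=optics.calibration("wrist"); cv2.imwrite("pics/w1.png",cv2.resize(optics.get_image("wrist")[:,:,::-1],(784,588),interpolation=cv2.INTER_CUBIC)); json.dump({k:np.array(v).tolist() for k,v in c.items()},open("w1.json","w"))
E
```

```text
[-7.58189670e+01  2.18385180e+01  7.43802660e+01  5.36448579e-05
  8.38579248e+01 -1.23364472e+01] [ 0.24548475 -0.49187918  0.23076136] [8.94798282e-01 4.46470550e-01 2.86950759e-04] -0.03377113930372639invalid input
invalid input
```

View pics/w1.png

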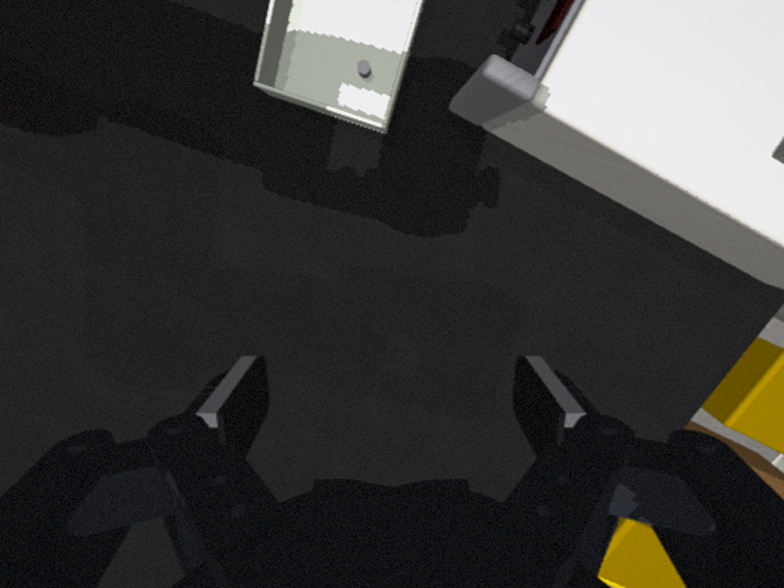

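The first wrist picture shows only the bin and the cabinet. The move was refused because `roll` is required in every row. I'm repeating it with a stop short of the chamber, so the bolts sit in the clear upper half of the view.

```bash

python3 -m jog '[{"linear":[0.4,-0.28,0],"roll":0},{"linear":[0.82,-0.57,0],"roll":0},{"linear":[0.82,-0.57,0],"roll":0},{"linear":[0.82,-0.57,0],"roll":0},{"linear":[0.82,-0.57,0],"roll":0},{"linear":[0.82,-0.57,0],"roll":0},{"linear":[0.82,-0.57,0],"roll":0},{"linear":[0.82,-0.57,0],"roll":0},{"linear":[0.82,-0.57,0],"roll":0},{"linear":[0.82,-0.57,0],"roll":0},{"linear":[0.82,-0.57,0],"roll":0},{"linear":[0.82,-0.57,0],"roll":0}]' 0 60
python3 -m jog '[{"linear":[0.82,-0.57,0],"roll":0},{"linear":[0.82,-0.57,0],"roll":0},{"linear":[0.6,-0.44,0],"roll":0},{"linear":[0.2,-0.14,0],"roll":0},{"linear":[0,0,0],"roll":0},{"linear":[0,0,0],"roll":0},{"linear":[0,0,0],"roll":0}]'
python3 - <<'E'
from h import *
import cv2,json
s=env.observe(); print(s["q"],s["position"],s["tool_rot"][:,0],abs(s["qvel"]).max())
c=optics.calibration("wrist"); cv2.imwrite("pics/w2.png",cv2.resize(optics.get_image("wrist")[:,:,::-1],(784,588),interpolation=cv2.INTER_CUBIC)); json.dump({k:np.array(v).tolist() for k,v in c.items()},open("w2.json","w"))
E
```

```text
time_s: 1.15
position: [0.4662, -0.0875, 0.2313]
tool_rot: [[0.895, 0.446, -0.0], [0.446, -0.895, 0.0], [-0.0, -0.0, -1.0]]
ft_force: [0.1, -1.1, 0.4]
grip_width: 0.0425
gripper_force: 0.0
time_s: 1.73
position: [0.5219, 0.0145, 0.2313]
tool_rot: [[0.895, 0.445, -0.001], [0.445, -0.895, -0.0], [-0.001, 0.0, -1.0]]
ft_force: [-0.3, -0.0, 0.2]
grip_width: 0.0423
gripper_force: 0.0
[-1.14058387e+01  1.90166119e+01  7.86941477e+01 -2.10118983e-02
  8.23160203e+01  5.21520146e+01] [0.52186957 0.01448908 0.23125104] [ 8.95362414e-01  4.45337845e-01 -5.92061532e-04] 0.6404681183223891
```

View pics/w2.png

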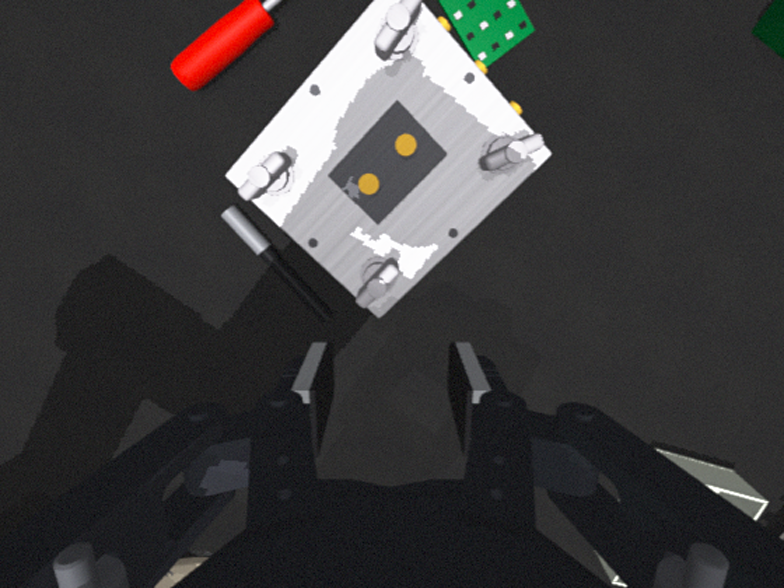

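Wrist view (scaled 1.4×): wing tops near (397,25), (512,150), (265,175) and (378,285), connectors at (405,145) and (368,184), cover corners at (226,177), (551,153) and (378,317). The marker and screwdriver lie outside the cover. I'll take a second viewpoint now.

```bash

python3 -m jog '[{"linear":[0.5,0.4,0],"roll":0},{"linear":[0.5,0.4,0],"roll":0},{"linear":[0.3,0.2,0],"roll":0},{"linear":[0,0,0],"roll":0},{"linear":[0,0,0],"roll":0},{"linear":[0,0,0],"roll":0}]'
python3 - <<'E'
from h import *
import cv2,json
s=env.observe(); print(s["q"],s["position"])
c=optics.calibration("wrist"); cv2.imwrite("pics/w3.png",cv2.resize(optics.get_image("wrist")[:,:,::-1],(784,588),interpolation=cv2.INTER_CUBIC)); json.dump({k:np.array(v).tolist() for k,v in c.items()},open("w3.json","w"))
E
```

```text
time_s: 2.28
position: [0.5858, 0.0026, 0.2314]
tool_rot: [[0.895, 0.446, -0.001], [0.446, -0.895, 0.0], [-0.0, -0.0, -1.0]]
ft_force: [-0.1, 0.2, 0.6]
grip_width: 0.0427
gripper_force: 0.0
[-1.13202392e+01  2.54603223e+01  6.83610201e+01 -8.75543834e-04
  8.62122371e+01  5.22187767e+01] [0.58579507 0.00255866 0.23138834]
```

View pics/w3.png

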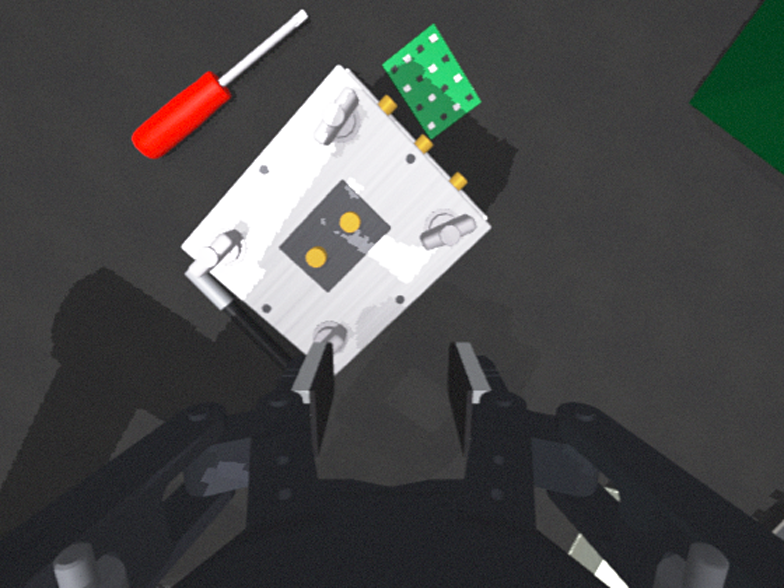

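Second wrist view: connectors (349,222) and (316,258), cover screws (264,170), (410,159), (266,309) and (400,300), corners (182,247) and (490,226), right wing centre about (449,231). Triangulating and fitting the chamber pose.

```bash
cat >> h.py <<'E'
import json
W={n:json.load(open(n+".json")) for n in("w2","w3")}
E
python3 - <<'E'
from h import *
import cv2
prs={"con1":((405,145),(349,222)),"con2":((368,184),(316,258)),"s1":((315,90),(264,170)),"s2":((469,77),(410,159)),"s3":((313,243),(266,309)),"s4":((453,233),(400,300)),"cL":((226,177),(182,247)),"cR":((551,153),(490,226)),"hubR":((517,152),(450,232))}
X={}
for k,(a,b) in prs.items():
    p,e=tri([(W["w2"],a[0]/1.4,a[1]/1.4),(W["w3"],b[0]/1.4,b[1]/1.4)]); X[k]=p; print(k,np.round(p,4),np.round(e,4))
zc=np.mean([X[k][2] for k in("s1","s2","s3","s4","cL","cR")]); print("cover z",zc)
zc=0.066
def av(k,z): return np.mean([onz(W[n],q[0]/1.4,q[1]/1.4,z)[:2] for n,q in zip(("w2","w3"),prs[k])],0)
S=[av(k,zc) for k in("s1","s2","s4","s3")]; ctr=np.mean(S,0); print("ctr screws",ctr)
cc=(av("con1",zc)+av("con2",zc))/2; print("ctr conn",cc)
ax=[S[0]-S[3],S[1]-S[2]]; ay=[S[0]-S[1],S[3]-S[2]]
print([np.linalg.norm(v) for v in ax+ay],[np.degrees(np.arctan2(v[1],v[0])) for v in ax+ay])
L,R=av("cL",zc),av("cR",zc); print("corners mid",(L+R)/2,np.linalg.norm(L-R),"yaw",np.degrees(np.arctan2(*(L-R)[::-1]))-np.degrees(np.arctan2(.156,-.176)))
yaw=np.radians(np.mean([np.degrees(np.arctan2(v[1],v[0])) for v in ax]+[np.degrees(np.arctan2(v[1],v[0]))-90 for v in ay]))
c,s=np.cos(yaw),np.sin(yaw); M=np.array([[c,-s],[s,c]])
out={}
for n in("w2","w3"):
    im=cv2.imread(f"pics/{n}.png")
    tiles=[]
    for b,(x,y) in dict(a=(-62,-52),b=(62,-52),c=(62,52),d=(-62,52)).items():
        q=(L+R)/2*.5+ctr*.5+M@np.array([x,y])/1e3; out[b]=q.tolist()
        u,v=[int(1.4*t) for t in proj(W[n],[*q,zc+.02])]
        big=cv2.copyMakeBorder(im,60,60,60,60,0)[v+10:v+110,u+10:u+110]; big=cv2.resize(big,(400,400),interpolation=cv2.INTER_CUBIC)
        for z in(zc,zc+.035):
            uu,vv=[1.4*t for t in proj(W[n],[*q,z])]; cv2.circle(big,(int((uu-u+50)*4),int((vv-v+50)*4)),5,(0,0,255) if z==zc else (0,200,0),2)
        cv2.putText(big,b,(5,30),0,1,(255,0,0),2); tiles.append(big)
    cv2.imwrite(f"pics/{n}t.png",cv2.resize(np.vstack([np.hstack(tiles[:2]),np.hstack(tiles[2:])]),(600,600)))
json.dump(out,open("bolts.json","w")); print(np.degrees(yaw),out)
a,b=cv2.imread("pics/w2t.png"),cv2.imread("pics/w3t.png")
cv2.imwrite("pics/tiles.png",cv2.resize(np.hstack([a,b]),(800,400)))
E
```

```text
con1 [0.6022 0.0439 0.0778] [0.0001 0.0001]
con2 [0.5679 0.0548 0.078 ] [0.0003 0.0003]
s1 [0.607  0.1141 0.0673] [0.0001 0.0001]
s2 [0.6599 0.0248 0.0688] [0.0003 0.0003]
s3 [0.511  0.0737 0.069 ] [0.0001 0.0001]
s4 [ 0.5636 -0.0162  0.0676] [0.0002 0.0002]
cL [0.5254 0.1506 0.0609] [0.0002 0.0002]
cR [ 0.6441 -0.0508  0.0654] [0.0003 0.0003]
hubR [ 0.6291 -0.0207  0.0968] [0.0008 0.0008]
cover z 0.06649526178759958
ctr screws [0.58512844 0.04913556]
ctr conn [0.58375376 0.04976765]
[np.float64(0.1050791937127261), np.float64(0.10530308057146606), np.float64(0.10437758935711929), np.float64(0.1050583312911066)] [np.float64(22.6119021064696), np.float64(23.002963911119163), np.float64(120.72945873035333), np.float64(120.55455676226805)]
corners mid [0.58547401 0.04911781] 0.2313181182007315 yaw -17.990918977651376
26.724720377552536 {'a': [0.5533088528361693, -0.025200212456224558], 'b': [0.6640628560919409, 0.030563133594927235], 'c': [0.6172935981135556, 0.12345358793847772], 'd': [0.5065395948577839, 0.06769024188732592]}
```

View pics/tiles.png

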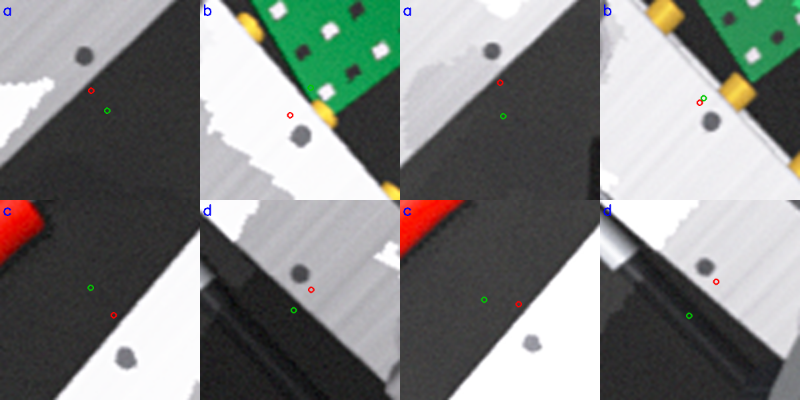

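The screws turned out to be at the edge midpoints, so yaw is about -18.1° with centre (0.5853,0.0492). These tiles were misplaced. I'm redoing them rectified onto the wing-top plane.

```bash
cat > rect.py <<'E'
from h import *
import cv2
ctr=np.array([.5853,.0492]); yaw=np.radians(-18.1); c,s=np.cos(yaw),np.sin(yaw); M=np.array([[c,-s],[s,c]])
B={b:ctr+M@np.array(p)/1e3 for b,p in dict(a=(-62,-52),b=(62,-52),c=(62,52),d=(-62,52)).items()}
def tile(im,cal,q,z,scale=1.4,h=.025,n=200):
    # rows: down = -world x ; cols: right = -world y
    g=(np.arange(n)+.5)/n*2*h-h
    f,cx,cy,T=cam(cal)
    P=np.stack([np.broadcast_to((q[0]-g)[:,None],(n,n)),np.broadcast_to((q[1]-g)[None],(n,n)),np.full((n,n),z)],-1)
    p=(P-T[:3,3])@T[:3,:3]; u=(f*p[...,0]/p[...,2]+cx)*scale; v=(f*p[...,1]/p[...,2]+cy)*scale
    t=cv2.remap(im,u.astype(np.float32),v.astype(np.float32),cv2.INTER_LINEAR)
    cv2.circle(t,(n//2,n//2),3,(0,0,255),1); return t
E
python3 - <<'E'
from rect import *
rows=[]
for n in("w2","w3"):
    im=cv2.imread(f"pics/{n}.png"); r=[]
    for b in "abcd":
        t=tile(im,W[n],B[b],.066+.035); cv2.putText(t,b,(3,20),0,.6,(255,0,0),2); r.append(t)
    rows.append(np.hstack(r))
cv2.imwrite("pics/rt.png",np.vstack(rows)); print(B)
E
```

```text
{'a': array([0.51021285, 0.01903512]), 'b': array([ 0.6280768 , -0.01948876]), 'c': array([0.66038715, 0.07936488]), 'd': array([0.5425232 , 0.11788876])}
```

View pics/rt.png

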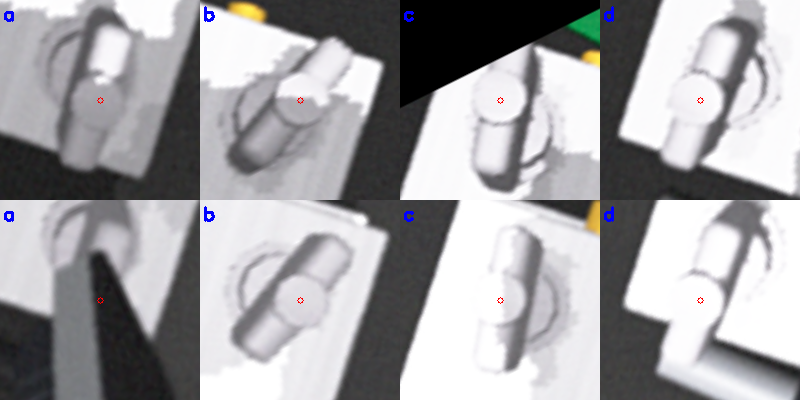

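Rectified tiles: my fitted axes (red circles) sit on the wing hubs in both views to within about 1 mm. Wing headings are a ≈ -14.5°, b ≈ -39°, c ≈ -9°, d ≈ -19°. I'll grasp half a turn round so joint 6 has room. Bolt a first.

```bash
cat > o.py <<'E'
from h import *
import sys
s=env.observe();R=s["tool_rot"];p=s["position"]
print("t %.2f p %s head %.2f q6 %.1f w %.4f g %.0f F %s M %s"%(s["time_s"],np.round(p,4),np.degrees(np.arctan2(R[1,0],R[0,0])),s["q"][5],s["grip_width"],s["gripper_force"],np.round(s["ft_force"],1),np.round(s["wrist_torque"],3)))
if len(sys.argv)>1:
    from rect import B
    b=sys.argv[1]; tgt=np.array([*B[b],float(sys.argv[3]) if len(sys.argv)>3 else p[2]]); d=R.T@(tgt-p)/.04; print("units to",b,np.round(d,2))
    if len(sys.argv)>2: print("roll units",round(((np.degrees(np.arctan2(R[1,0],R[0,0]))-float(sys.argv[2])+180)%360-180)/5,2))
E
python3 -m jog '[{"linear":[-0.5,-0.4,0],"roll":-1},{"linear":[-0.5,-0.4,0],"roll":-1},{"linear":[-0.5,-0.4,0],"roll":-1},{"linear":[0,0,0],"roll":-1},{"linear":[0,0,0],"roll":-1},{"linear":[0,0,0],"roll":-1},{"linear":[0,0,0],"roll":-1},{"linear":[0,0,0],"roll":-1},{"linear":[0,0,0],"roll":-1},{"linear":[0,0,0],"roll":-1},{"linear":[0,0,0],"roll":-1},{"linear":[0,0,0],"roll":-1}]' >/dev/null
python3 -m jog '[{"linear":[0,0,0],"roll":-1},{"linear":[0,0,0],"roll":-1},{"linear":[0,0,0],"roll":-1},{"linear":[0,0,0],"roll":-1},{"linear":[0,0,0],"roll":-1},{"linear":[0,0,0],"roll":-1},{"linear":[0,0,0],"roll":-1},{"linear":[0,0,0],"roll":-1},{"linear":[0,0,0],"roll":-1},{"linear":[0,0,0],"roll":-1},{"linear":[0,0,0],"roll":-1},{"linear":[0,0,0],"roll":-1}]' >/dev/null
python3 -m jog '[{"linear":[0,0,0],"roll":-1},{"linear":[0,0,0],"roll":-1},{"linear":[0,0,0],"roll":-1},{"linear":[0,0,0],"roll":-0.8},{"linear":[0,0,0],"roll":0},{"linear":[0,0,0],"roll":0},{"linear":[0,0,0],"roll":0}]' >/dev/null
python3 o.py a 165.5 0.078
```

```text
t 4.92 p [0.5103 0.0127 0.2315] head 165.40 q6 -87.3 w 0.0426 g 0 F [ 0.9 -0.9 -0.4] M [-0.005  0.038  0.027]
units to a [0.04 0.15 3.84]
roll units -0.02
```

```bash

python3 -m jog '[{"linear":[0.04,0.15,0.5],"roll":0},{"linear":[0,0,0.8],"roll":0},{"linear":[0,0,0.8],"roll":0},{"linear":[0,0,0.6],"roll":0},{"linear":[0,0,0.5],"roll":0},{"linear":[0,0,0.4],"roll":0},{"linear":[0,0,0.23],"roll":0},{"linear":[0,0,0],"roll":0},{"linear":[0,0,0],"roll":0},{"linear":[0,0,0],"roll":0}]' >/dev/null
python3 o.py a 165.5 0.078
python3 -m jog '[{"linear":[0,0,0],"roll":0},{"linear":[0,0,0],"roll":0},{"linear":[0,0,0],"roll":0},{"linear":[0,0,0],"roll":0},{"linear":[0,0,0],"roll":0},{"linear":[0,0,0],"roll":0}]' -1 80 >/dev/null
python3 o.py a
```

```text
t 5.75 p [0.5112 0.0187 0.0791] head 165.49 q6 -86.7 w 0.0426 g 0 F [-0.2  0.   0.1] M [-0.017  0.015 -0.014]
units to a [0.03 0.   0.03]
roll units -0.0
t 6.25 p [0.5111 0.0194 0.0791] head 165.51 q6 -86.7 w 0.0082 g 79 F [-0.2  3.6  5.9] M [ 0.629  0.042 -0.017]
units to a [ 0.02 -0.01 -0.  ]
```

```bash

python3 -m jog '[{"linear":[0,0,0],"roll":0.3},{"linear":[0,0,0],"roll":0.3}]' >/dev/null; python3 o.py
python3 -m jog '[{"linear":[0,0,0],"roll":0.3},{"linear":[0,0,0],"roll":0.3}]' >/dev/null; python3 o.py
python3 -m jog '[{"linear":[0,0,0],"roll":0.3},{"linear":[0,0,0],"roll":0.3}]' >/dev/null; python3 o.py
python3 -m jog '[{"linear":[0,0,0],"roll":0.3},{"linear":[0,0,0],"roll":0.3}]' >/dev/null; python3 o.py
```

```text
t 6.42 p [0.5111 0.0194 0.079 ] head 162.46 q6 -83.6 w 0.0087 g 79 F [0.5 3.4 5. ] M [0.654 0.047 0.199]
t 6.58 p [0.5111 0.0194 0.079 ] head 159.46 q6 -80.6 w 0.0081 g 79 F [-0.2  4.4  5.2] M [0.563 0.047 0.134]
t 6.75 p [0.5111 0.0193 0.0791] head 156.46 q6 -77.6 w 0.0083 g 79 F [-0.8  4.3  6. ] M [0.562 0.059 0.149]
t 6.92 p [0.5111 0.0193 0.079 ] head 153.46 q6 -74.6 w 0.0082 g 79 F [0.4 3.2 5.5] M [0.575 0.157 0.217]
```

```bash

python3 -m jog '[{"linear":[0,0,0],"roll":0.3}]' >/dev/null; python3 o.py
python3 -m jog '[{"linear":[0,0,0],"roll":0.3}]' >/dev/null; python3 o.py
python3 -m jog '[{"linear":[0,0,0],"roll":0.3}]' >/dev/null; python3 o.py
python3 -m jog '[{"linear":[0,0,0],"roll":0.3}]' >/dev/null; python3 o.py
```

```text
t 7.00 p [0.5111 0.0193 0.079 ] head 151.96 q6 -73.1 w 0.0081 g 79 F [0.1 4.1 5.5] M [0.582 0.13  0.196]
t 7.08 p [0.5111 0.0193 0.079 ] head 150.46 q6 -71.6 w 0.0084 g 79 F [-0.6  3.   6. ] M [0.529 0.13  0.2  ]
t 7.17 p [0.511  0.0193 0.079 ] head 148.97 q6 -70.1 w 0.0083 g 79 F [-0.2  3.5  6.1] M [0.57  0.127 0.207]
t 7.25 p [0.5111 0.0193 0.0791] head 147.46 q6 -68.6 w 0.0082 g 79 F [-0.4  2.9  5.2] M [0.55  0.144 0.197]
```

```bash
sed -i 's/^if len(sys.argv)>1:/print("  eff6 %.4f"%s["joint_efforts"][5])\nif len(sys.argv)>1:/' o.py; python3 o.py|tail -1
python3 -m jog '[{"linear":[0,0,0],"roll":0.3}]' >/dev/null; python3 o.py
python3 -m jog '[{"linear":[0,0,0],"roll":0.3}]' >/dev/null; python3 o.py
python3 -m jog '[{"linear":[0,0,0],"roll":0.3}]' >/dev/null; python3 o.py
python3 -m jog '[{"linear":[0,0,0],"roll":0.3}]' >/dev/null; python3 o.py
```

```text
eff6 -0.2376
t 7.33 p [0.511  0.0193 0.079 ] head 145.96 q6 -67.1 w 0.0084 g 79 F [-1.6  2.8  5.9] M [0.574 0.123 0.204]
  eff6 -0.2305
t 7.42 p [0.511  0.0193 0.0791] head 144.47 q6 -65.6 w 0.0086 g 79 F [0.2 3.2 5.2] M [0.565 0.067 0.21 ]
  eff6 -0.2230
t 7.50 p [0.511  0.0193 0.0791] head 142.97 q6 -64.1 w 0.0084 g 79 F [-0.3  2.4  4.8] M [0.509 0.137 0.176]
  eff6 -0.2154
t 7.58 p [0.511  0.0193 0.079 ] head 141.47 q6 -62.6 w 0.0089 g 79 F [0.1 2.8 6.2] M [0.532 0.099 0.174]
  eff6 -0.2076
```

```bash

python3 -m jog '[{"linear":[0,0,0],"roll":0.3}]' >/dev/null; python3 o.py
python3 -m jog '[{"linear":[0,0,0],"roll":0.3}]' >/dev/null; python3 o.py
python3 -m jog '[{"linear":[0,0,0],"roll":0.3}]' >/dev/null; python3 o.py
python3 -m jog '[{"linear":[0,0,0],"roll":0.3}]' >/dev/null; python3 o.py
python3 -m jog '[{"linear":[0,0,0],"roll":0.3}]' >/dev/null; python3 o.py
```

```text
t 7.67 p [0.511  0.0193 0.079 ] head 139.97 q6 -61.1 w 0.0081 g 79 F [-0.2  2.9  5.7] M [0.553 0.119 0.15 ]
  eff6 -0.1997
t 7.75 p [0.511  0.0193 0.079 ] head 138.47 q6 -59.6 w 0.0086 g 79 F [-0.6  3.   5.4] M [0.483 0.132 0.201]
  eff6 -0.1917
t 7.83 p [0.511  0.0193 0.079 ] head 136.97 q6 -58.1 w 0.0081 g 79 F [-0.7  3.9  5.4] M [0.496 0.186 0.27 ]
  eff6 -0.1833
t 7.92 p [0.511  0.0193 0.079 ] head 135.47 q6 -56.6 w 0.0084 g 79 F [0.  3.  5.4] M [0.512 0.151 0.244]
  eff6 -0.1750
t 8.00 p [0.511  0.0193 0.079 ] head 133.97 q6 -55.1 w 0.0085 g 79 F [-0.2  2.4  5.5] M [0.508 0.118 0.264]
  eff6 -0.1673
```

```bash

for i in 1 2 3 4 5 6 7 8; do python3 -m jog '[{"linear":[0,0,0],"roll":0}]' >/dev/null; python3 o.py; done
```

```text
t 8.08 p [0.511  0.0193 0.079 ] head 133.96 q6 -55.1 w 0.0083 g 79 F [0.3 3.5 5.8] M [0.422 0.163 0.041]
  eff6 0.4120
t 8.17 p [0.511  0.0193 0.079 ] head 134.02 q6 -55.2 w 0.0084 g 79 F [-0.4  2.3  5.6] M [0.473 0.18  0.042]
  eff6 0.0668
t 8.25 p [0.511  0.0193 0.079 ] head 134.02 q6 -55.2 w 0.0082 g 79 F [-0.6  2.9  5. ] M [ 0.458  0.14  -0.003]
  eff6 0.0225
t 8.33 p [0.511  0.0193 0.079 ] head 134.02 q6 -55.2 w 0.0084 g 79 F [-0.7  3.1  6.2] M [ 0.454  0.134 -0.022]
  eff6 0.0211
t 8.42 p [0.511  0.0193 0.0791] head 134.02 q6 -55.2 w 0.0085 g 79 F [-0.5  3.5  5.7] M [0.488 0.143 0.003]
  eff6 0.0213
t 8.50 p [0.511  0.0192 0.079 ] head 134.02 q6 -55.2 w 0.0083 g 79 F [-1.7  3.6  5.3] M [0.481 0.119 0.032]
  eff6 0.0213
t 8.58 p [0.511  0.0192 0.079 ] head 134.02 q6 -55.2 w 0.0081 g 79 F [-1.3  2.8  5.1] M [0.447 0.144 0.047]
  eff6 0.0213
t 8.67 p [0.511  0.0193 0.079 ] head 134.02 q6 -55.2 w 0.0081 g 79 F [-0.4  2.3  5.1] M [0.478 0.177 0.038]
  eff6 0.0213
```

```bash
cat > lg.py <<'E'
from h import *
import sys
s=env.observe();R=s["tool_rot"]
h=np.degrees(np.arctan2(R[1,0],R[0,0]))
open("log_"+sys.argv[1],"a").write("%f %f\n"%(h,s["wrist_torque"][2]))
E
cat > fit.py <<'E'
import numpy as np,sys
from scipy.optimize import least_squares
D=np.loadtxt("log_"+sys.argv[1]); x=np.radians(D[0,0]-D[:,0]); x=np.where(x<-.2,x+2*np.pi,x); m=D[:,1]
M0=float(sys.argv[2]) if len(sys.argv)>2 else .18
best=None
for b0 in np.arange(0,1,.05):
    r=least_squares(lambda p:np.r_[(p[0]+.4*np.maximum(0,x-p[1])-m)/.03,(p[0]-M0)/.015],[M0,b0])
    if best is None or r.cost<best.cost: best=r
n=min(8,len(m)); print("n",len(m),"m0 %.3f bite head %.1f (turn %.2f) past bite %.1f deg, torque rise %.3f"%(best.x[0],D[0,0]-np.degrees(best.x[1]),best.x[1],np.degrees(x[-1]-best.x[1]),.4*max(0,x[-1]-best.x[1])),"last%d mean %.3f"%(n,m[-n:].mean()),"head",D[-1,0])
E
cat > log_a <<'E'
162.46 .199
159.46 .134
156.46 .149
153.46 .217
151.96 .196
150.46 .200
148.97 .207
147.46 .197
145.96 .204
144.47 .210
142.97 .176
141.47 .174
139.97 .150
138.47 .201
136.97 .270
135.47 .244
133.97 .264
E
python3 fit.py a
python3 -m jog '[{"linear":[0,0,0],"roll":0.2}]' >/dev/null
for i in 1 2 3 4 5 6; do python3 -m jog '[{"linear":[0,0,0],"roll":0.1}]' >/dev/null; python3 lg.py a; done
tail -6 log_a; python3 fit.py a; python3 o.py a
```

```text
n 17 m0 0.187 bite head 142.0 (turn 0.36) past bite 8.0 deg, torque rise 0.056 last8 mean 0.211 head 133.97
132.498887 0.290096
132.020984 0.232868
131.524503 0.232101
131.023895 0.274762
130.523642 0.263133
130.024520 0.219544
n 23 m0 0.187 bite head 141.5 (turn 0.37) past bite 11.4 deg, torque rise 0.080 last8 mean 0.253 head 130.02452
t 9.25 p [0.511  0.0193 0.079 ] head 130.02 q6 -51.2 w 0.0085 g 79 F [-0.3  3.6  5.8] M [0.509 0.166 0.22 ]
  eff6 0.1267
units to a [ 0.01 -0.02 -0.  ]
```

Bolt a has bitten at heading of about 141.5° and is now at a turning torque of about 0.25. Releasing, then on to c.

```bash

python3 -m jog '[{"linear":[0,0,0],"roll":0},{"linear":[0,0,0],"roll":0},{"linear":[0,0,0],"roll":0},{"linear":[0,0,0],"roll":0},{"linear":[0,0,-0.4],"roll":0},{"linear":[0,0,-0.6],"roll":0},{"linear":[0,0,-0.4],"roll":-1},{"linear":[0,0,0],"roll":-1},{"linear":[0,0,0],"roll":-1},{"linear":[0,0,0],"roll":-1},{"linear":[0,0,0],"roll":-1},{"linear":[0,0,0],"roll":-1}]' 0 >/dev/null
python3 -m jog '[{"linear":[0,0,0],"roll":-1},{"linear":[0,0,0],"roll":-1},{"linear":[0,0,0],"roll":-0.2},{"linear":[0,0,0],"roll":0},{"linear":[0,0,0],"roll":0}]' >/dev/null
python3 o.py c 171 0.079
```

```text
t 10.67 p [0.5106 0.0188 0.1341] head 170.88 q6 -92.1 w 0.0428 g 0 F [0.3 0.6 0.5] M [0.047 0.044 0.011]
  eff6 -0.0761
units to c [-3.46  2.09  1.38]
roll units -0.02
```

```bash
rm -f log_c
python3 -m jog '[{"linear":[-0.46,0.29,0],"roll":0},{"linear":[-0.8,0.48,0],"roll":0},{"linear":[-0.8,0.48,0],"roll":0},{"linear":[-0.8,0.48,0],"roll":0},{"linear":[-0.4,0.24,0],"roll":0},{"linear":[-0.2,0.12,0],"roll":0},{"linear":[0,0,0.3],"roll":0},{"linear":[0,0,0.5],"roll":0},{"linear":[0,0,0.4],"roll":0},{"linear":[0,0,0.18],"roll":0},{"linear":[0,0,0],"roll":0},{"linear":[0,0,0],"roll":0}]' >/dev/null
python3 o.py c 171 0.079
python3 -m jog '[{"linear":[0,0,0],"roll":0},{"linear":[0,0,0],"roll":0},{"linear":[0,0,0],"roll":0},{"linear":[0,0,0],"roll":0},{"linear":[0,0,0],"roll":0}]' -1 80 >/dev/null
python3 o.py c
python3 -m jog '[{"linear":[0,0,0],"roll":0.3}]' >/dev/null
for i in 1 2 3 4 5 6 ; do python3 -m jog '[{"linear":[0,0,0],"roll":0.25}]' >/dev/null; python3 lg.py c; done
cat log_c; python3 o.py
```

```text
t 11.67 p [0.6606 0.0797 0.0793] head 170.97 q6 -84.3 w 0.0425 g 0 F [ 0.9  0.8 -0.2] M [-0.044 -0.017 -0.026]
  eff6 0.0136
units to c [ 0.   -0.01  0.01]
roll units -0.01
t 12.08 p [0.6608 0.0794 0.0802] head 171.01 q6 -84.3 w 0.0082 g 79 F [-2.  -2.1  6.5] M [-0.396  0.339  0.05 ]
  eff6 0.0401
units to c [ 0.01 -0.   -0.  ]
168.203377 0.161874
166.959680 0.140574
165.710051 0.116505
164.462510 0.175588
163.210315 0.207537
161.961254 0.172070
t 12.67 p [0.6608 0.0795 0.0802] head 161.96 q6 -75.2 w 0.0081 g 79 F [-1.5 -2.3  4.6] M [-0.404  0.274  0.172]
  eff6 -0.1833
```

```bash

for i in 1 2 3 4 5 6 7 8; do python3 -m jog '[{"linear":[0,0,0],"roll":0.25}]' >/dev/null; python3 lg.py c; done
tail -8 log_c; python3 fit.py c
```

```text
160.710532 0.118457
159.460662 0.173309
158.209537 0.168223
156.962929 0.158795
155.709262 0.169459
154.463432 0.196586
153.208828 0.131358
151.960204 0.196658
n 14 m0 0.167 bite head 153.2 (turn 0.26) past bite 1.2 deg, torque rise 0.009 last8 mean 0.164 head 151.960204
```

```bash

for i in 1 2 3 4 5 6 7 8; do python3 -m jog '[{"linear":[0,0,0],"roll":0.25}]' >/dev/null; python3 lg.py c; done
tail -8 log_c; python3 fit.py c
```

```text
150.712713 0.130052
149.463789 0.129022
148.215307 0.167807
146.963851 0.195466
145.715522 0.240464
144.463140 0.167708
143.216257 0.216120
141.966937 0.164736
n 22 m0 0.163 bite head 149.2 (turn 0.33) past bite 7.2 deg, torque rise 0.051 last8 mean 0.176 head 141.966937
```

```bash

for i in 1 2 3 4 5 6 7 8; do python3 -m jog '[{"linear":[0,0,0],"roll":0.12}]' >/dev/null; python3 lg.py c; done
tail -8 log_c; python3 fit.py c .163;  python3 o.py|tail -1
```

```text
141.367893 0.151462
140.796599 0.179116
140.202089 0.136971
139.599969 0.139588
139.000346 0.232613
138.401506 0.213835
137.805868 0.214257
137.202249 0.225925
n 30 m0 0.167 bite head 142.0 (turn 0.46) past bite 4.8 deg, torque rise 0.034 last8 mean 0.187 head 137.202249
  eff6 0.0549
```

```bash

for i in 1 2 3 4 5 6 7 8; do python3 -m jog '[{"linear":[0,0,0],"roll":0.1}]' >/dev/null; python3 lg.py c; done
tail -8 log_c; python3 fit.py c .163
```

```text
136.703055 0.219165
136.209578 0.207533
135.709051 0.257497
135.209649 0.214111
134.707210 0.254057
134.209515 0.263820
133.708672 0.273294
133.209183 0.253521
n 38 m0 0.165 bite head 144.4 (turn 0.42) past bite 11.2 deg, torque rise 0.078 last8 mean 0.243 head 133.209183
```

Bolt c is at about 0.25. Next is b.

```bash

python3 -m jog '[{"linear":[0,0,0],"roll":0},{"linear":[0,0,0],"roll":0},{"linear":[0,0,0],"roll":0},{"linear":[0,0,0],"roll":0},{"linear":[0,0,-0.4],"roll":0},{"linear":[0,0,-0.6],"roll":0},{"linear":[0,0,-0.4],"roll":-0.8},{"linear":[0,0,0],"roll":-0.8},{"linear":[0,0,0],"roll":0},{"linear":[0,0,0],"roll":0}]' 0 >/dev/null
python3 o.py b 141 0.079
```

```text
t 16.17 p [0.6602 0.0798 0.1345] head 141.10 q6 -54.4 w 0.0426 g 0 F [-0.4  0.5 -0.2] M [ 0.022 -0.035 -0.031]
  eff6 -0.2438
units to b [-0.94 -2.44  1.39]
roll units 0.02
```

```bash
rm -f log_b
python3 -m jog '[{"linear":[-0.14,-0.34,0],"roll":0},{"linear":[-0.3,-0.8,0],"roll":0},{"linear":[-0.3,-0.8,0],"roll":0},{"linear":[-0.14,-0.36,0],"roll":0},{"linear":[-0.06,-0.14,0],"roll":0},{"linear":[0,0,0],"roll":0},{"linear":[0,0,0.3],"roll":0},{"linear":[0,0,0.5],"roll":0},{"linear":[0,0,0.4],"roll":0},{"linear":[0,0,0.19],"roll":0},{"linear":[0,0,0],"roll":0},{"linear":[0,0,0],"roll":0}]' >/dev/null
python3 o.py b 141 0.079
python3 -m jog '[{"linear":[0,0,0],"roll":0},{"linear":[0,0,0],"roll":0},{"linear":[0,0,0],"roll":0},{"linear":[0,0,0],"roll":0},{"linear":[0,0,0],"roll":0}]' -1 80 >/dev/null
python3 o.py b
python3 -m jog '[{"linear":[0,0,0],"roll":0.3}]' >/dev/null
for i in 1 2 3 4 5 6 7 8; do python3 -m jog '[{"linear":[0,0,0],"roll":0.25}]' >/dev/null; python3 lg.py b; done
cat log_b; python3 fit.py b .165
```

```text
t 17.17 p [ 0.6289 -0.0191  0.0795] head 141.25 q6 -63.8 w 0.0428 g 0 F [-0.2 -0.8  0.5] M [-0.015 -0.051 -0.019]
  eff6 0.0086
units to b [ 0.01 -0.02  0.01]
roll units 0.05
t 17.58 p [ 0.629  -0.0199  0.0805] head 141.21 q6 -63.8 w 0.0081 g 79 F [-1.1  0.9  5.6] M [ 0.097  0.189 -0.065]
  eff6 -0.0165
units to b [ 0.02 -0.01 -0.  ]
138.413404 0.108659
137.168780 0.196784
135.920845 0.149062
134.671414 0.188040
133.418177 0.133837
132.170559 0.185880
130.919345 0.207928
129.671145 0.183213
n 8 m0 0.159 bite head 135.1 (turn 0.06) past bite 5.4 deg, torque rise 0.038 last8 mean 0.169 head 129.671145
```

```bash

for i in 1 2 3 4 5 6 7 8; do python3 -m jog '[{"linear":[0,0,0],"roll":0.15}]' >/dev/null; python3 lg.py b; done
tail -8 log_b; python3 fit.py b .165
```

```text
128.917726 0.203215
128.194187 0.154773
127.444994 0.189519
126.691953 0.198520
125.944755 0.170832
125.196648 0.181975
124.445334 0.100794
123.694424 0.105887
n 16 m0 0.166 bite head 86.8 (turn 0.90) past bite -36.8 deg, torque rise 0.000 last8 mean 0.163 head 123.694424
```

```bash

for i in 1 2 3 4 5 6 7 8; do python3 -m jog '[{"linear":[0,0,0],"roll":0.25}]' >/dev/null; python3 lg.py b; done
tail -8 log_b; python3 fit.py b .165
```

```text
122.448283 0.160673
121.175068 0.229278
119.922499 0.153585
118.669894 0.171961
117.420515 0.168446
116.171253 0.139790
114.924388 0.105189
113.673959 0.131562
n 24 m0 0.164 bite head 108.8 (turn 0.52) past bite -4.9 deg, torque rise 0.000 last8 mean 0.158 head 113.673959
```

```bash

for i in 1 2 3 4 5 6 7 8; do python3 -m jog '[{"linear":[0,0,0],"roll":0.25}]' >/dev/null; python3 lg.py b; done
tail -8 log_b; python3 fit.py b .165
```

```text
112.423183 0.129332
111.168486 0.178864
109.924051 0.148434
108.673952 0.139405
107.424825 0.207722
106.176653 0.186138
104.927180 0.181047
103.673390 0.258967
n 32 m0 0.163 bite head 110.2 (turn 0.49) past bite 6.6 deg, torque rise 0.046 last8 mean 0.179 head 103.67339
```

```bash

for i in 1 2 3 4 5 6 7 8; do python3 -m jog '[{"linear":[0,0,0],"roll":0.1}]' >/dev/null; python3 lg.py b; done
tail -8 log_b; python3 fit.py b .165; python3 o.py | head -1
```

```text
103.170015 0.170116
102.707913 0.241151
102.212205 0.276580
101.713328 0.190578
101.214830 0.235944
100.713036 0.227072
100.214139 0.237904
99.714777 0.214340
n 40 m0 0.163 bite head 110.2 (turn 0.49) past bite 10.5 deg, torque rise 0.073 last8 mean 0.224 head 99.714777
t 21.00 p [ 0.6286 -0.0201  0.0805] head 99.71 q6 -22.3 w 0.0082 g 80 F [-2.7 -0.6  6.2] M [-0.131  0.482  0.214]
```

Bolt b is at about 0.235. Next is d.

```bash

python3 -m jog '[{"linear":[0,0,0],"roll":0},{"linear":[0,0,0],"roll":0},{"linear":[0,0,0],"roll":0},{"linear":[0,0,0],"roll":0},{"linear":[0,0,-0.4],"roll":0},{"linear":[0,0,-0.6],"roll":0},{"linear":[0,0,-0.4],"roll":-1},{"linear":[0,0,0],"roll":-1},{"linear":[0,0,0],"roll":-1},{"linear":[0,0,0],"roll":-1},{"linear":[0,0,0],"roll":-1},{"linear":[0,0,0],"roll":-1}]' 0 >/dev/null
python3 -m jog '[{"linear":[0,0,0],"roll":-1},{"linear":[0,0,0],"roll":-1},{"linear":[0,0,0],"roll":-1},{"linear":[0,0,0],"roll":-1},{"linear":[0,0,0],"roll":-1},{"linear":[0,0,0],"roll":-1},{"linear":[0,0,0],"roll":-0.25},{"linear":[0,0,0],"roll":0},{"linear":[0,0,0],"roll":0}]' >/dev/null
python3 o.py d 161 0.079
```

```text
t 22.75 p [ 0.6286 -0.0198  0.1353] head 160.84 q6 -83.4 w 0.0429 g 0 F [-0.2  0.4  0.2] M [-0.029 -0.001 -0.006]
  eff6 -0.0908
units to d [3.16 2.55 1.41]
roll units -0.03
```

```bash
rm -f log_d
python3 -m jog '[{"linear":[0.46,0.35,0],"roll":0},{"linear":[0.75,0.6,0],"roll":0},{"linear":[0.75,0.6,0],"roll":0},{"linear":[0.7,0.6,0],"roll":0},{"linear":[0.35,0.28,0],"roll":0},{"linear":[0.15,0.12,0],"roll":0},{"linear":[0,0,0.3],"roll":0},{"linear":[0,0,0.5],"roll":0},{"linear":[0,0,0.4],"roll":0},{"linear":[0,0,0.2],"roll":0},{"linear":[0,0,0],"roll":0},{"linear":[0,0,0],"roll":0}]' >/dev/null
python3 o.py d 161 0.079
python3 -m jog '[{"linear":[0,0,0],"roll":0},{"linear":[0,0,0],"roll":0},{"linear":[0,0,0],"roll":0},{"linear":[0,0,0],"roll":0},{"linear":[0,0,0],"roll":0}]' -1 80 >/dev/null
python3 o.py d
python3 -m jog '[{"linear":[0,0,0],"roll":0.3}]' >/dev/null
for i in 1 2 3 4 5 6 7 8; do python3 -m jog '[{"linear":[0,0,0],"roll":0.25}]' >/dev/null; python3 lg.py d; done
cat log_d; python3 fit.py d .165
```

```text
t 23.75 p [0.5429 0.1173 0.0795] head 160.90 q6 -70.9 w 0.0427 g 0 F [-0.  0. -0.] M [-0.036  0.027 -0.06 ]
  eff6 0.0057
units to d [0.01 0.01 0.01]
roll units -0.02
t 24.17 p [0.5431 0.1183 0.0804] head 160.96 q6 -70.9 w 0.0079 g 80 F [0.8 4.2 5.4] M [ 0.627 -0.073 -0.051]
  eff6 -0.0629
units to d [ 0.01 -0.01 -0.  ]
158.175851 0.212935
156.931458 0.173573
155.683511 0.165192
154.435940 0.157008
153.180120 0.188948
151.935394 0.220857
150.683500 0.181140
149.431422 0.179125
n 8 m0 0.171 bite head 154.4 (turn 0.07) past bite 4.9 deg, torque rise 0.035 last8 mean 0.185 head 149.431422
```

```bash

for i in 1 2 3 4 5 6 7 8; do python3 -m jog '[{"linear":[0,0,0],"roll":0.15}]' >/dev/null; python3 lg.py d; done
tail -8 log_d; python3 fit.py d .165
```

```text
148.681799 0.216295
147.957877 0.182562
147.210626 0.134464
146.459032 0.138632
145.707845 0.157626
144.958081 0.193497
144.207691 0.180135
143.456445 0.096627
n 16 m0 0.172 bite head 141.9 (turn 0.28) past bite -1.5 deg, torque rise 0.000 last8 mean 0.162 head 143.456445
```

```bash

for i in 1 2 3 4 5 6 7 8; do python3 -m jog '[{"linear":[0,0,0],"roll":0.25}]' >/dev/null; python3 lg.py d; done
tail -8 log_d; python3 fit.py d .165
```

```text
142.210159 0.131838
140.931553 0.163367
139.682767 0.172360
138.431958 0.132277
137.182632 0.143327
135.933113 0.189133
134.683012 0.103520
133.433980 0.234770
n 24 m0 0.168 bite head 134.7 (turn 0.41) past bite 1.2 deg, torque rise 0.009 last8 mean 0.159 head 133.43398
```

```bash

for i in 1 2 3 4 5 6 7 8; do python3 -m jog '[{"linear":[0,0,0],"roll":0.2}]' >/dev/null; python3 lg.py d; done
tail -8 log_d; python3 fit.py d .165
```

```text
132.430835 0.182274
131.443622 0.117781
130.444949 0.206754
129.448406 0.165405
128.445933 0.186866
127.447218 0.172393
126.445290 0.150560
125.448488 0.163042
n 32 m0 0.168 bite head 124.2 (turn 0.59) past bite -1.2 deg, torque rise 0.000 last8 mean 0.168 head 125.448488
```

```bash

for i in 1 2 3 4 5 6 7 8; do python3 -m jog '[{"linear":[0,0,0],"roll":0.25}]' >/dev/null; python3 lg.py d; done
tail -8 log_d; python3 fit.py d .165
```

```text
124.194535 0.162026
122.938104 0.245909
121.685842 0.206257
120.433353 0.202121
119.186844 0.179586
117.937964 0.190063
116.688571 0.248235
115.440166 0.193779
n 40 m0 0.168 bite head 124.9 (turn 0.58) past bite 9.4 deg, torque rise 0.066 last8 mean 0.203 head 115.440166
```

```bash

for i in 1 2 3 4 5 6; do python3 -m jog '[{"linear":[0,0,0],"roll":0.08}]' >/dev/null; python3 lg.py d; done
tail -6 log_d; python3 fit.py d .165; python3 o.py|head -1
```

```text
115.037569 0.237595
114.677034 0.227845
114.283298 0.273262
113.882271 0.228248
113.481334 0.221822
113.082880 0.238005
n 46 m0 0.168 bite head 124.5 (turn 0.59) past bite 11.4 deg, torque rise 0.080 last8 mean 0.234 head 113.08288
t 28.08 p [0.5433 0.1186 0.0804] head 113.08 q6 -23.0 w 0.0082 g 80 F [1.6 6.5 5.3] M [ 0.919 -0.176  0.238]
```

All four have had their first pass. After a short hold, the second pass starts with d, which is still in the grip. Then b, a and c.

```bash

python3 -m jog '[{"linear":[0,0,0],"roll":0},{"linear":[0,0,0],"roll":0},{"linear":[0,0,0],"roll":0},{"linear":[0,0,0],"roll":0}]' >/dev/null
for i in 1 2 3 4 5 6 7 8 9; do python3 -m jog '[{"linear":[0,0,0],"roll":0.25}]' >/dev/null; python3 lg.py d; done
tail -9 log_d; python3 fit.py d .165; python3 o.py|head -1
```

```text
111.854566 0.269724
110.546485 0.229420
109.294230 0.301195
108.044660 0.273116
106.795867 0.283255
105.545621 0.280458
104.295734 0.281773
103.049327 0.344280
101.797366 0.292132
n 55 m0 0.168 bite head 124.1 (turn 0.59) past bite 22.3 deg, torque rise 0.156 last8 mean 0.286 head 101.797366
t 29.17 p [0.5433 0.1186 0.0805] head 101.80 q6 -11.7 w 0.0082 g 80 F [2.7 7.3 5. ] M [ 0.937 -0.293  0.292]
```

```bash

for i in 1 2 3 4 5 6 7 8; do python3 -m jog '[{"linear":[0,0,0],"roll":0.12}]' >/dev/null; python3 lg.py d; done
tail -8 log_d; python3 fit.py d .165
python3 -m jog '[{"linear":[0,0,0],"roll":0},{"linear":[0,0,0],"roll":0},{"linear":[0,0,0],"roll":0},{"linear":[0,0,0],"roll":0},{"linear":[0,0,-0.4],"roll":0},{"linear":[0,0,-0.6],"roll":0},{"linear":[0,0,-0.4],"roll":-0.5},{"linear":[0,0,0],"roll":0},{"linear":[0,0,0],"roll":0}]' 0 >/dev/null
python3 o.py b 99.7 0.080
```

```text
101.194169 0.310344
100.629600 0.347389
100.031355 0.341224
99.432949 0.330393
98.828953 0.355747
98.232924 0.332266
97.635726 0.384750
97.034864 0.359984
n 63 m0 0.168 bite head 124.2 (turn 0.59) past bite 27.2 deg, torque rise 0.190 last8 mean 0.345 head 97.034864
t 30.58 p [0.5424 0.1177 0.1356] head 99.48 q6 -9.5 w 0.0426 g 0 F [-0.   0.6 -0.9] M [ 0.038  0.032 -0.035]
  eff6 -0.1301
units to b [-3.73  1.55  1.39]
roll units -0.04
```

Bolt d is at about 0.355. On to b, with the wing at heading 99.7°, bite at 110.2° and a target of about 83.5°.

```bash

python3 -m jog '[{"linear":[-0.5,0.2,0],"roll":0},{"linear":[-0.9,0.38,0],"roll":0},{"linear":[-0.9,0.38,0],"roll":0},{"linear":[-0.83,0.34,0],"roll":0},{"linear":[-0.4,0.17,0],"roll":0},{"linear":[-0.2,0.08,0],"roll":0},{"linear":[0,0,0.3],"roll":0},{"linear":[0,0,0.5],"roll":0},{"linear":[0,0,0.4],"roll":0},{"linear":[0,0,0.18],"roll":0},{"linear":[0,0,0],"roll":0},{"linear":[0,0,0],"roll":0}]' >/dev/null
python3 o.py b 99.7 0.080
python3 -m jog '[{"linear":[0,0,0],"roll":0},{"linear":[0,0,0],"roll":0},{"linear":[0,0,0],"roll":0},{"linear":[0,0,0],"roll":0},{"linear":[0,0,0],"roll":0}]' -1 80 >/dev/null
python3 o.py b
for i in 1 2 3 4 5 6 7 8 9; do python3 -m jog '[{"linear":[0,0,0],"roll":0.25}]' >/dev/null; python3 lg.py b; done
tail -9 log_b; python3 fit.py b .165
```

```text
t 31.58 p [ 0.628  -0.0186  0.0801] head 99.54 q6 -22.0 w 0.0426 g 0 F [-0.8 -0.  -0.1] M [ 0.095 -0.001 -0.042]
  eff6 0.0062
units to b [-0.02 -0.    0.  ]
roll units -0.03
t 32.00 p [ 0.6284 -0.0191  0.0812] head 99.54 q6 -22.0 w 0.0080 g 79 F [-1.5 -0.   6. ] M [0.116 0.314 0.246]
  eff6 0.1939
units to b [-0.01 -0.01 -0.  ]
98.294853 0.248208
96.987094 0.245440
95.732127 0.298187
94.482192 0.237251
93.232189 0.221125
91.982222 0.252945
90.733215 0.307588
89.483464 0.278352
88.234633 0.323324
n 49 m0 0.162 bite head 109.6 (turn 0.50) past bite 21.4 deg, torque rise 0.149 last8 mean 0.271 head 88.234633
```

```bash

for i in 1 2 3 4 5 6 7 8; do python3 -m jog '[{"linear":[0,0,0],"roll":0.13}]' >/dev/null; python3 lg.py b; done
tail -8 log_b; python3 fit.py b .165
```

```text
87.583691 0.249460
86.963248 0.280756
86.312737 0.266285
85.666772 0.315876
85.018817 0.324445
84.364327 0.337464
83.717842 0.338463
83.066643 0.356779
n 57 m0 0.162 bite head 108.7 (turn 0.52) past bite 25.7 deg, torque rise 0.179 last8 mean 0.309 head 83.066643
```

```bash

for i in 1 2 3 4; do python3 -m jog '[{"linear":[0,0,0],"roll":0.1}]' >/dev/null; python3 lg.py b; done
tail -4 log_b; python3 fit.py b .165
python3 -m jog '[{"linear":[0,0,0],"roll":0},{"linear":[0,0,0],"roll":0},{"linear":[0,0,0],"roll":0},{"linear":[0,0,0],"roll":0},{"linear":[0,0,-0.4],"roll":0},{"linear":[0,0,-0.6],"roll":0},{"linear":[0,0,-0.4],"roll":-1},{"linear":[0,0,0],"roll":-1},{"linear":[0,0,0],"roll":-1},{"linear":[0,0,0],"roll":-1},{"linear":[0,0,0],"roll":-1},{"linear":[0,0,0],"roll":-1}]' 0 >/dev/null
python3 -m jog '[{"linear":[0,0,0],"roll":-1},{"linear":[0,0,0],"roll":-1},{"linear":[0,0,0],"roll":-1},{"linear":[0,0,0],"roll":-0.8},{"linear":[0,0,0],"roll":0},{"linear":[0,0,0],"roll":0}]' >/dev/null
python3 o.py a 130 0.079
```

```text
82.566041 0.298459
82.074683 0.313624
81.578148 0.328128
81.078476 0.351757
n 61 m0 0.162 bite head 108.5 (turn 0.52) past bite 27.4 deg, torque rise 0.191 last8 mean 0.331 head 81.078476
t 35.25 p [ 0.6281 -0.0191  0.136 ] head 129.94 q6 -52.5 w 0.0430 g 0 F [ 0.9  0.3 -0.3] M [ 0.023  0.007 -0.015]
  eff6 -0.2512
units to a [ 2.62 -1.65  1.43]
roll units -0.01
```

```bash

python3 -m jog '[{"linear":[0.42,-0.25,0],"roll":0},{"linear":[0.8,-0.5,0],"roll":0},{"linear":[0.8,-0.5,0],"roll":0},{"linear":[0.4,-0.27,0],"roll":0},{"linear":[0.2,-0.13,0],"roll":0},{"linear":[0,0,0],"roll":0},{"linear":[0,0,0.3],"roll":0},{"linear":[0,0,0.5],"roll":0},{"linear":[0,0,0.4],"roll":0},{"linear":[0,0,0.2],"roll":0},{"linear":[0,0,0],"roll":0},{"linear":[0,0,0],"roll":0}]' >/dev/null
python3 o.py a 130 0.079
python3 -m jog '[{"linear":[0,0,0],"roll":0},{"linear":[0,0,0],"roll":0},{"linear":[0,0,0],"roll":0},{"linear":[0,0,0],"roll":0},{"linear":[0,0,0],"roll":0}]' -1 80 >/dev/null
python3 o.py a
for i in 1 2 3 4 5 6 7 8; do python3 -m jog '[{"linear":[0,0,0],"roll":0.25}]' >/dev/null; python3 lg.py a; done
tail -8 log_a; python3 fit.py a .17
```

```text
t 36.25 p [0.5111 0.0183 0.0802] head 130.03 q6 -51.3 w 0.0427 g 0 F [-0.6 -0.4  0.6] M [0.028 0.078 0.012]
  eff6 0.0064
units to a [ 0.03 -0.01  0.03]
roll units 0.01
t 36.67 p [0.5112 0.0189 0.0812] head 130.06 q6 -51.3 w 0.0084 g 80 F [2.4 4.1 5.9] M [ 0.606 -0.378 -0.048]
  eff6 -0.0585
units to a [ 0.02 -0.02 -0.  ]
128.843488 0.301951
127.545962 0.290627
126.293210 0.271332
125.048124 0.272807
123.793488 0.293932
122.549064 0.286678
121.293996 0.377405
120.046012 0.296112
n 31 m0 0.184 bite head 141.5 (turn 0.37) past bite 21.4 deg, torque rise 0.150 last8 mean 0.299 head 120.046012
```

```bash

for i in 1 2 3 4 5 6; do python3 -m jog '[{"linear":[0,0,0],"roll":0.12}]' >/dev/null; python3 lg.py a; done
tail -6 log_a; python3 fit.py a .165
```

```text
119.447047 0.366462
118.877032 0.266210
118.283546 0.310885
117.682071 0.379735
117.083233 0.311638
116.484739 0.344768
n 37 m0 0.183 bite head 141.0 (turn 0.37) past bite 24.6 deg, torque rise 0.171 last8 mean 0.332 head 116.484739
```

```bash

for i in 1 2; do python3 -m jog '[{"linear":[0,0,0],"roll":0.12}]' >/dev/null; python3 lg.py a; done
tail -2 log_a
python3 -m jog '[{"linear":[0,0,0],"roll":0},{"linear":[0,0,0],"roll":0},{"linear":[0,0,0],"roll":0},{"linear":[0,0,0],"roll":0},{"linear":[0,0,-0.4],"roll":0},{"linear":[0,0,-0.6],"roll":0},{"linear":[0,0,-0.4],"roll":-1},{"linear":[0,0,0],"roll":-1},{"linear":[0,0,0],"roll":-1},{"linear":[0,0,0],"roll":-0.6},{"linear":[0,0,0],"roll":0},{"linear":[0,0,0],"roll":0}]' 0 >/dev/null
python3 o.py c 133.2 0.080
```

```text
115.882983 0.338645
115.286540 0.330206
t 39.00 p [0.5101 0.0186 0.136 ] head 133.16 q6 -54.4 w 0.0425 g 0 F [-0.7 -0.6  0.3] M [ 0.028 -0.007 -0.   ]
  eff6 -0.1962
units to c [-1.46  3.78  1.4 ]
roll units -0.01
```

```bash

python3 -m jog '[{"linear":[-0.2,0.5,0],"roll":0},{"linear":[-0.35,0.92,0],"roll":0},{"linear":[-0.35,0.92,0],"roll":0},{"linear":[-0.33,0.84,0],"roll":0},{"linear":[-0.16,0.4,0],"roll":0},{"linear":[-0.07,0.2,0],"roll":0},{"linear":[0,0,0.3],"roll":0},{"linear":[0,0,0.5],"roll":0},{"linear":[0,0,0.4],"roll":0},{"linear":[0,0,0.18],"roll":0},{"linear":[0,0,0],"roll":0},{"linear":[0,0,0],"roll":0}]' >/dev/null
python3 o.py c 133.2 0.080
python3 -m jog '[{"linear":[0,0,0],"roll":0},{"linear":[0,0,0],"roll":0},{"linear":[0,0,0],"roll":0},{"linear":[0,0,0],"roll":0},{"linear":[0,0,0],"roll":0}]' -1 80 >/dev/null
python3 o.py c
for i in 1 2 3 4 5 6 7 8 9; do python3 -m jog '[{"linear":[0,0,0],"roll":0.25}]' >/dev/null; python3 lg.py c; done
tail -9 log_c; python3 fit.py c .165
```

```text
t 40.00 p [0.6605 0.0797 0.0812] head 133.22 q6 -46.5 w 0.0427 g 0 F [ 0.3 -0.3  0.1] M [ 0.03   0.029 -0.004]
  eff6 0.0127
units to c [-0.   -0.01  0.03]
roll units 0.0
t 40.42 p [0.6608 0.0797 0.0822] head 133.26 q6 -46.5 w 0.0077 g 80 F [-0.6  0.8  6.8] M [ 0.007  0.17  -0.087]
  eff6 -0.0634
units to c [-0.   -0.01 -0.  ]
132.036803 0.264099
130.739159 0.245356
129.485768 0.300384
128.235621 0.267806
126.986020 0.284548
125.737055 0.288317
124.489580 0.298531
123.241408 0.313756
121.991699 0.322923
n 47 m0 0.166 bite head 144.4 (turn 0.42) past bite 22.4 deg, torque rise 0.156 last8 mean 0.290 head 121.991699
```

```bash

for i in 1 2 3 4 5 6 7 8; do python3 -m jog '[{"linear":[0,0,0],"roll":0.12}]' >/dev/null; python3 lg.py c; done
tail -8 log_c; python3 fit.py c .165
```

```text
121.388829 0.287678
120.819156 0.324393
120.223497 0.346351
119.622329 0.275667
119.022828 0.358676
118.426232 0.276511
117.824715 0.339063
117.225419 0.317306
n 55 m0 0.166 bite head 143.6 (turn 0.43) past bite 26.3 deg, torque rise 0.184 last8 mean 0.316 head 117.225419
```

```bash

python3 -m jog '[{"linear":[0,0,0],"roll":0.1},{"linear":[0,0,0],"roll":0.1}]' >/dev/null; python3 lg.py c; for b in a b c d; do python3 fit.py $b .165; done
python3 -m jog '[{"linear":[0,0,0],"roll":0},{"linear":[0,0,0],"roll":0},{"linear":[0,0,0],"roll":0},{"linear":[0,0,0],"roll":0},{"linear":[0,0,-0.4],"roll":0},{"linear":[0,0,-0.7],"roll":0},{"linear":[0,0,-0.8],"roll":0},{"linear":[0,0,-0.8],"roll":0},{"linear":[0,0,-0.5],"roll":0},{"linear":[0,0,-0.2],"roll":0},{"linear":[0,0,0],"roll":0},{"linear":[0,0,0],"roll":0}]' 0 >/dev/null
python3 o.py
python3 - <<'E'
from rect import *
n=optics.calibration("top"); im=optics.get_image("top")[:,:,::-1].copy()
cv2.imwrite("pics/end.png",cv2.resize(im[130:260,180:320],None,fx=4,fy=4,interpolation=cv2.INTER_CUBIC))
E
```

```text
n 39 m0 0.183 bite head 140.8 (turn 0.38) past bite 25.5 deg, torque rise 0.178 last8 mean 0.331 head 115.28654
n 61 m0 0.162 bite head 108.5 (turn 0.52) past bite 27.4 deg, torque rise 0.191 last8 mean 0.331 head 81.078476
n 56 m0 0.166 bite head 143.6 (turn 0.43) past bite 27.4 deg, torque rise 0.191 last8 mean 0.325 head 116.233153
n 63 m0 0.168 bite head 124.2 (turn 0.59) past bite 27.2 deg, torque rise 0.190 last8 mean 0.345 head 97.034864
t 43.00 p [0.6599 0.0797 0.2155] head 116.21 q6 -29.5 w 0.0427 g 0 F [-0.  -1.5 -0.7] M [ 0.01   0.041 -0.016]
  eff6 -0.0005
```

View pics/end.png

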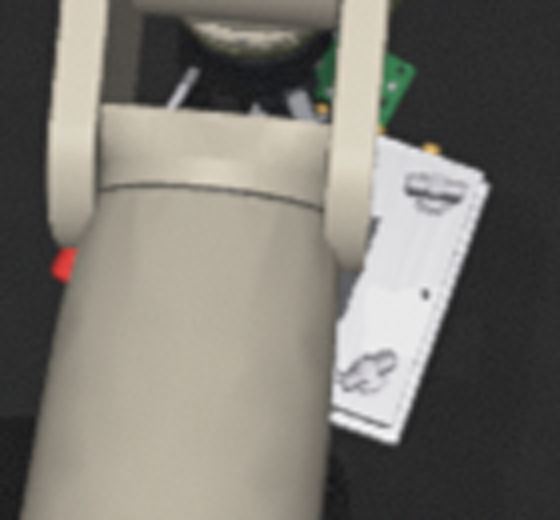

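The end view shows bolts a (365,370) and b (435,190) turned and free, with the gripper well above the cover. The arm hides c, d and the marker. All four bolts fit a turning torque of 0.34 to 0.36 N m, so I'm handing in.

```bash
python3 -c "
from rig import env
print(env.close_job())"
```

```text
the job is handed in; nothing more can be done
None
```

I tightened all four bolts crosswise in two passes, to about 0.24 N m and then about 0.35 N m by noisy wrist-torque readings, released them and handed the job in at about 43 s; no verdict was returned, and the arm hid bolts c and d and the marker in the last picture.

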